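Close the interface box and fasten its lid with the push rivets

ROBOT

A 6-joint arm with a two-finger parallel gripper is mounted at the origin on a cart in front of the work surface, level with it; the furniture and walls round the work are solid. World frame = base frame: x ahead of the robot, y to its left, z up, the work surface at z = 0. Lengths are in m, angles in degrees, forces in N, time in s.
With the tool pointing down it reaches from about 0.35 to 0.875 m from the base axis. Payload 4.2 kg.
Tool frame: the origin (TCP) lies between the finger pads; the fingertips stand 8 mm ahead of it and the grasp point (between the pads) lies 11 mm behind it; z points along the fingers, y is the line along which they close (so a half turn about z gives the same grasp; the last joint's range is limited). The gripper opens to 87 mm and grips with 3 to 60 N. Pads are 19 mm wide; open, the fingers measure 117 mm over their backs; the gripper's body (75 mm by 190 mm) begins 51 mm behind the grasp point.
Start: joints at [-62.418, 22.042, 0.453, 0, -68.411, -14.817], TCP at [0.138, -0.61, 0.231] pointing down, gripper open.
Joint ranges: [-179.83, 179.83], [-69.29, 118.12], [-61.27, 80.66], [-181.25, 117.63], [-171.15, -9.14], [-177.46, 177.46]. Speed limits (degrees/s): [159.86, 159.86, 180, 180, 180, 180].

INTERFACE

Orientations are given as a 3x3 rotation matrix whose columns are the frame's x, y, z axes.
In Python, from station import sense, capture, camera_model, finish_job, find_in gives the robot as it stands. The module is installed in compiled form; this text tells all that it offers.
- The arm moves only by the tool arm_command, never from a script. Its argument "motion" is a list of rows, each a list of 7 numbers: the finger opening in mm, from 0 to 87, then the shift along the tool's x, y, z in mm, then the turn, a rotation vector about the tool's x, y, z in rad. In form: [[jaw, dx, dy, dz, rx, ry, rz], ...]. A call has 1 to 8 rows; each row shifts and turns the commanded pose from where the row before left it, along the tool's axes as they then stand; what a row does not reach is not made up. A row lasts 1/10 s, in which the tool goes at most 50 mm and 8.59 degrees, less where a joint would pass 70% of its speed; a pose out of reach is approached as far as the arm can. A call with a gripper value outside its range is refused whole. The fingers move at their own pace and stop on an object; the grip force is fixed at half the most. Time passes only in rows, so rows that do not move let the fingers close. It gives the time, the measured TCP pose, the force, the opening and the grip force at its end, in the units of the state.
- sense(): the state, without advancing time (a new reading comes with each control period).
- capture(name): name is "scene" or "top"; returns the picture (420x560x3 uint8, red, green, blue); there is no depth.
- camera_model(name): a dict with "fx", "fy", "cx", "cy" (pixels), "k1" (the pictures are not rectified: a ray, as slopes to the right and down, at radius r is drawn at 1 + k1 r^2 times it, then the intrinsics apply), "R" (3x3) and "t" (3): a world point X has camera coordinates R X + t. Camera axes: x right, y down, z forward; pixel columns grow to the right and rows downward; lengths in m; the calibration is good to about 2 mm. A picture is of the moment at which its call begins. camera_model takes no time and is no camera call.
- finish_job(): hands the job in; it is judged then, once.
Trained networks look in the newest picture that a camera, given by its name, has taken for a name from the list of things; names that differ only in an ending like _2 or _b are one class to them, and where a whole thing is asked for, a point or a joint stands for the part that bears it (a point fixed in the world has none). Each returns a list of dicts, best first, with "p" (0 to 1); they miss things now and then, are a little off and sometimes report something else, mostly with a low value. They report only what shows in the picture. A call takes as long as a camera call. They do not tell look-alikes from the thing itself.
- find_in(target, camera): "location" ([row, column] in pixels, amid what is visible of it).
The state is a dict: "time_s": time; "joints": joint angles; "joint_velocities": joint speeds; "effort": joint torques, N m; "tcp_pos": TCP position; "ee_rot": TCP orientation; "wrist_force": force on the tool from outside, world axes, zero at the start; "moment": the same for the moment, N m; "gripper_width": opening from 0.0 (shut) to 1.0 (fully open); "gripper_force": force on a finger pad.
Only numpy, scipy, OpenCV 4.12 (cv2) and the standard library are available. Lean on these libraries where they do the work, as an engineer would, in place of code of your own. Each camera call takes 0.05 s, during which the arm holds its last target. There are 200 camera calls.

TASK

Close up the grey interface box: push the red knob on the knee of its folding lid stay toward the front so that the stay unlocks and the lid comes down fully shut, then push the orange centre pins of both black push rivets in the lid down flush with their collars. Do not press the pins before the lid is shut, and do not knock over the glass flask that stands near.

Things in the scene. Friction and masses are not known exactly. Their poses are not given: they have to be found in the camera images.
- case: Grey open-topped metal box fixed to the worktop, 150 (x) x 200 (y) x 75 mm high. Origin: centre of its underside; x points to its back, y to its left as seen from the robot, z up; its front (-x) roughly faces the robot. Hinged at the back (line at x = 73, z = 77 mm) is a blue lid; the folding stay is outside its right wall.
- lid (a joint): Blue lid, 146 x 186 x 5 mm (y from -93 to 93 mm), 0.35 kg: angle in rad, 0 = open as found (70 degrees above level, leaning forward, front edge 215 mm above the worktop), 1.22 = fully shut and level, upper face 82 mm above the worktop. The hinge is damped: with the stay unlocked the lid falls shut by its weight in about 1 to 2 s.
- stay_knee (a joint): Fold of the stay's knee in rad: 0 = locked, bent 0.25 rad past straight toward the back; 0.25 = straight; about 2.8 = folded with the lid shut. Past straight the lid's weight goes on folding it; below that it falls back into the lock.
- knob (a point): Centre of the red knob at the stay's knee: a round bar 18 mm in diameter, 44 mm long along the box's y, standing out from its right side (y = -136 to -180 mm), 102 mm above the worktop when locked. Pushed to the box's front (-x) with a few newtons it moves almost level, is past straight after 15 mm, lifts the lid about a degree, then runs on forward and down by itself. Free space behind and above.
- collar_left (a point): Centre of the top face of the collar of the left push rivet (black, 29 mm across, 4 mm high), left front corner of the lid. It moves with the lid; with the lid shut it is at x = -55, y = +65 mm in the box's frame, 86 mm above the worktop. A pin is flush when its top is level with this point.
- collar_right (a point): Centre of the top face of the collar of the right push rivet (black, 29 mm across, 4 mm high), right front corner of the lid. It moves with the lid; with the lid shut it is at x = -55, y = -65 mm in the box's frame, 86 mm above the worktop. A pin is flush when its top is level with this point.
- pin_left_top (a point): Centre of the top face of the left orange rivet pin (18 mm in diameter, upright when the lid is shut, in the lid's front edge). As found the pin stands 7 to 10 mm proud of its collar.
- pin_right_top (a point): The same for the right pin.
- pin_left (a joint): How far the left pin is pushed in, in m: 0 = 10 mm proud of its collar, 0.010 = flush. It slides with a steady resistance of about 8 N and stays where it is left.
- pin_right (a joint): The same for the right pin.
- flask: Clear glass flask, 62 mm in diameter and 110 mm high, standing loose on the worktop to the right of the box. Origin: centre of its underside, z up its axis.
Mind the look-alikes: they are no part of the job. Leave any pink or yellow look-alike of the flask alone.

How it is judged (in metres and radians):
On the way, in this order (a step that is already met when the one before it is completed fails the run):
1. the stay's knee is pushed past straight (value of joint stay_knee above 0.35 rad), for 0.02 s.
2. the lid is fully shut, with both pins still standing proud (value of joint lid above 1.19 rad and value of joint each of pin_left, pin_right below 0.006 m), for 0.1 s.
3. both pins are flush (value of joint each of pin_left, pin_right above 0.008 m), for 0.1 s.
At the end, for the whole second after the job is handed in: The lid is shut to within 0.03 rad with its stay folded, both rivet pins are pushed in to within 2 mm of flush with their collars, and the flask stands upright (all of step 3 and value of joint lid above 1.19 rad and value of joint stay_knee above 2.5 rad and angle between flask's own z axis and vertical below 0.3 rad); the robot touches nothing.
It fails at once if the flask is knocked over (angle between flask's own z axis and vertical above 0.5 rad).
It fails at once if a pin is pressed in before the lid is shut (value of joint lid below 1.1 rad and value of joint any of pin_left, pin_right above 0.006 m).
It also fails if it takes over 48 s, if anything falls off the work surface, if the arm or the gripper's body presses on something with over 40 N, if the wrist force passes 120 N, or if a joint passes its speed limit or range.

## Working session

There is one attempt and no reset: what is moved stays moved. The work goes in short steps, Python scripts to look and compute and a tool call to move; the robot and the scene stay as the last step left them, time stands still between calls to the robot, and variables do not carry over. Pictures are saved under pics/ and viewed, at most 10 in all, crops included, and the job is handed in when it is done.

Besides the shell and the picture viewer there is one more tool, called after "Emit:" as a command line: name --pt "numbers of a row" for each row, then --argument value for the rest. arm_command: Moves the arm, as the interface text tells. Its arguments: {"type":"object","properties":{"motion":{"type":"array"}},"required":["motion"]}

```bash
mkdir -p pics; cat > h.py <<'E'
import numpy as np,cv2
from station import *
def ray(cam,rc):
    m=camera_model(cam);d=np.array([(rc[1]-m['cx'])/m['fx'],(rc[0]-m['cy'])/m['fy']])
    s=d.copy()
    for _ in range(20): s=d/(1+m['k1']*(s@s))
    R=np.array(m['R']);t=np.array(m['t']);v=R.T@np.array([s[0],s[1],1]);return -R.T@t,v/np.linalg.norm(v)
def tri(a,b):
    (o,u),(p,v)=a,b
    A=sum(np.eye(3)-np.outer(w,w) for w in(u,v));B=sum((np.eye(3)-np.outer(w,w))@q for q,w in((o,u),(p,v)))
    x=np.linalg.solve(A,B);return x,np.linalg.norm(np.cross(x-o,u))
def atz(a,z): o,u=a;return o+u*(z-o[2])/u[2]
def proj(cam,X):
    m=camera_model(cam);c=np.array(m['R'])@X+np.array(m['t']);s=c[:2]/c[2];s=s*(1+m['k1']*(s@s))
    return s[1]*m['fy']+m['cy'],s[0]*m['fx']+m['cx']
E
python3 - <<'E'
from h import *
for c in('scene','top'):
    cv2.imwrite(f'pics/{c}0.png',capture(c)[:,:,::-1]); o=ray(c,(210,280));print(c,o)
    for n in('knob','collar_left','collar_right','pin_left_top','pin_right_top','flask','case'):
        print(n,[(np.round(d['location']),round(d['p'],2)) for d in find_in(n,c)[:3]])
s=sense();print(s['tcp_pos'],s['ee_rot'],s['time_s'])
E
```

```text
scene (array([0.0409759 , 0.79560943, 0.60033341]), array([ 0.57733228, -0.70915215, -0.40471059]))
knob [(array([250., 298.]), 0.82)]
collar_left [(array([247., 237.]), 0.76)]
collar_right [(array([246., 233.]), 0.93)]
pin_left_top [(array([286., 245.]), 0.65)]
pin_right_top [(array([242., 363.]), 0.64), (array([250., 297.]), 0.59)]
flask [(array([216., 309.]), 0.87), (array([246., 362.]), 0.65), (array([250., 320.]), 0.57)]
case [(array([288., 245.]), 0.91), (array([246., 365.]), 0.69)]
top (array([0.54274026, 0.05109193, 0.96643489]), array([ 0.10660632, -0.0018838 , -0.99429952]))
knob [(array([230., 279.]), 0.75)]
collar_left [(array([207., 222.]), 0.62)]
collar_right [(array([207., 223.]), 0.63)]
pin_left_top [(array([194., 181.]), 0.57)]
pin_right_top [(array([213., 242.]), 0.49)]
flask [(array([250., 358.]), 0.96), (array([216., 325.]), 0.71), (array([178., 286.]), 0.65)]
case [(array([225., 215.]), 0.82)]
[ 0.13813762 -0.60953224  0.23058112] [[-9.75274871e-01 -2.20995305e-01  2.64369837e-05]
 [-2.20995306e-01  9.75274869e-01 -6.29667182e-05]
 [-1.18679767e-05 -6.72523073e-05 -9.99999998e-01]] 0.8
```

View pics/scene0.png

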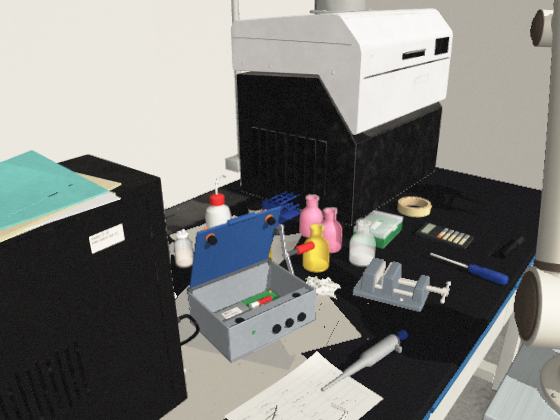

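View pics/top0.png

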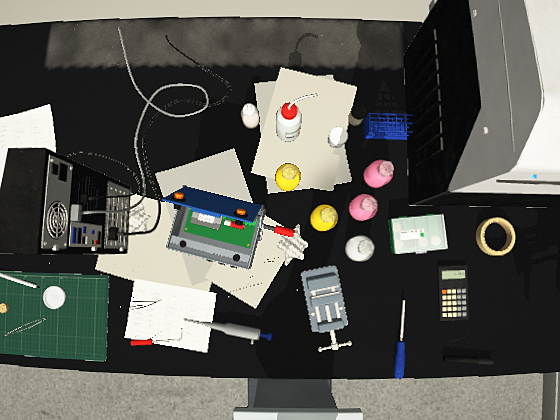

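The scene view shows the box (rows 265–350, cols 190–315), the blue lid, and the red knob at (248,305). The candidate flasks are clear (245,362), yellow (250,317), and pink (215,311) and (232,331). The top view has the knob at (231,284), the clear flask at (247,359), yellow at (217,323) and (177,288), and pink at (207,362) and (173,378). The clear one fits "clear glass flask". I'll confirm this in an enlarged crop.

```bash
python3 - <<'E'
import cv2,numpy as np
a=cv2.imread('pics/top0.png')[160:290,150:390];b=cv2.imread('pics/scene0.png')[190:360,180:390]
cv2.imwrite('pics/ctop.png',cv2.resize(a,None,fx=3.3,fy=3.3,interpolation=2));cv2.imwrite('pics/cscene.png',cv2.resize(b,None,fx=3.4,fy=3.4,interpolation=2))
E
```

```text
(no output)
```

View pics/ctop.png

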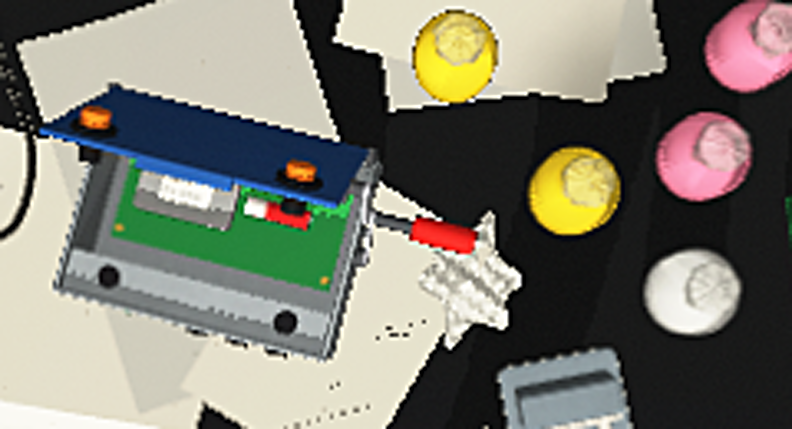

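View pics/cscene.png

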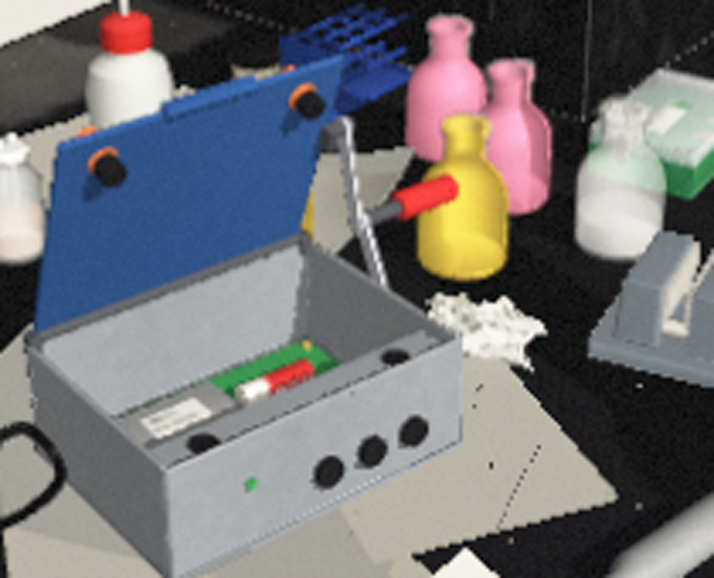

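The clear flask is at top crop (693,292), the box's front rim corners are at (57,290) and (328,357), and the knob is at (443,236). The scene crop agrees: knob (425,198), rim corners (167,464) and (460,335). The nearest flask to the knob is a yellow look-alike, so I'll keep clear of that one too.

```bash
cat > fit.py <<'E'
from h import *
from scipy.optimize import least_squares
T=lambda x,y:(160+y/3.3,150+x/3.3)
S=lambda x,y:(190+y/3.4,180+x/3.4)
def W(p,b): c,s=np.cos(p[2]),np.sin(p[2]);return np.array([p[0]+c*b[0]-s*b[1],p[1]+s*b[0]+c*b[1],b[2]])
E
python3 - <<'E'
from fit import *
obs=[('top',(-.075,.1,.075),T(57,290)),('top',(-.075,-.1,.075),T(328,357)),('scene',(-.075,.1,.075),S(167,464)),('scene',(-.075,-.1,.075),S(460,335)),('scene',(-.075,-.1,0),S(460,440)),('scene',(.075,.1,.075),S(30,340))]
f=lambda p:np.concatenate([np.subtract(proj(c,W(p,b)),o) for c,b,o in obs])
r=least_squares(f,[.5,.1,-.2]);p=r.x;print(p,np.degrees(p[2]),np.round(r.fun,1))
k,e=tri(ray('top',T(443,236)),ray('scene',S(425,198)));print('knob',k,e)
d=k[:2]-p[:2];c,s=np.cos(p[2]),np.sin(p[2]);print('knob box',c*d[0]+s*d[1],-s*d[0]+c*d[1])
for y in(-.065,.065):print('collar',W(p,(-.055,y,.086)))
print('flask',atz(ray('top',T(693,292)),.05),tri(ray('top',(247,359)),ray('scene',(245,362))))
print('yellow',tri(ray('top',(217,323)),ray('scene',(250,317))))
for z in (.09,.1,.11): print(z,atz(ray('top',T(443,236)),z))
E
```

```text
[ 0.59855849  0.19808747 -0.22580286] -12.937550774569626 [-0.8 -1.5  0.2 -0.   0.3  0.5 -1.3  1.5 -0.4  0.6 -0.7 -1.5]
knob [0.58808568 0.03971203 0.09929745] 0.0008743181960066818
knob box 0.02525155967360812 -0.156699776926887
collar [0.5304019  0.14705141 0.086     ]
collar [0.55950746 0.27375132 0.086     ]
flask [ 0.55213687 -0.14166781  0.05      ] (array([ 0.55476717, -0.14147749,  0.04241716]), np.float64(0.001135104494039386))
yellow (array([ 0.62518763, -0.05504986,  0.04239501]), np.float64(0.0015724333485632102))
0.09 [0.58784592 0.03908522 0.09      ]
0.1 [0.58733127 0.03922221 0.1       ]
0.11 [0.58681662 0.03935921 0.11      ]
```

Emit:
arm_command --pt "0 -36 29 0 0 0 0" --pt "0 -36 29 0 0 0 0" --pt "0 -36 29 0 0 0 0" --pt "0 -36 29 0 0 0 0" --pt "0 -36 29 0 0 0 0" --pt "0 -36 29 0 0 0 0" --pt "0 -36 29 0 0 0 0" --pt "0 -36 29 0 0 0 0"

```text
time_s: 1.6
tcp_pos: [0.3687, -0.318, 0.231]
ee_rot: [[-0.975, -0.221, 0.001], [-0.221, 0.975, -0.0], [-0.001, -0.001, -1.0]]
wrist_force: [1.1, -0.6, 0.4]
gripper_width: 0.354
gripper_force: 0.0
```

Emit:
arm_command --pt "0 -36 29 0 0 0 0" --pt "0 -36 29 0 0 0 0" --pt "0 -36 29 0 0 0 0" --pt "0 -36 29 0 0 0 0" --pt "0 -36 29 0 0 0 0" --pt "0 -36 29 0 0 0 0" --pt "0 -36 29 0 0 0 0" --pt "0 -36 29 0 0 0 0"

```text
time_s: 2.4
tcp_pos: [0.5983, -0.028, 0.2308]
ee_rot: [[-0.975, -0.221, 0.0], [-0.221, 0.975, -0.0], [-0.0, -0.0, -1.0]]
wrist_force: [0.9, -1.0, 0.3]
gripper_width: 0.005
gripper_force: 0.0
```

Emit:
arm_command --pt "0 0 0 0 0 0 -0.14" --pt "0 0 0 0 0 0 -0.14" --pt "0 0 0 0 0 0 -0.14" --pt "0 0 0 0 0 0 -0.14" --pt "0 0 0 0 0 0 -0.14" --pt "0 0 0 0 0 0 -0.14" --pt "0 0 0 0 0 0 -0.14" --pt "0 0 0 0 0 0 -0.14"

```text
time_s: 3.2
tcp_pos: [0.5974, -0.0297, 0.2306]
ee_rot: [[-0.22, -0.975, 0.0], [-0.975, 0.22, 0.0], [-0.0, -0.0, -1.0]]
wrist_force: [0.1, -0.1, -0.3]
gripper_width: 0.005
gripper_force: 0.0
```

```bash
cat > go.py <<'E'
import sys
from fit import *
P=[.59856,.19809,-.2258]
def delta(bx,by,z):
    s=sense();R=np.array(s['ee_rot']);d=R.T@(W(P,(bx,by,z))-s['tcp_pos'])*1e3
    print('t',s['time_s'],'tcp',np.round(s['tcp_pos'],4),'F',np.round(s['wrist_force'],1),'d tool mm',np.round(d,1),'yaw of y in box deg',round(np.degrees(np.arctan2(R[1,1],R[0,1])-P[2]),2),'zaxis',np.round(R[:,2],3))
if __name__=='__main__': delta(*map(float,sys.argv[1:4]))
E
python3 go.py .075 -.163 .098
```

```text
t 3.2 tcp [ 0.5974 -0.0297  0.2306] F [ 0.1 -0.1 -0.3] d tool mm [-59.2 -25.4 132.6] yaw of y in box deg 180.21 zaxis [ 0.  0. -1.]
```

Emit:
arm_command --pt "0 -20 -9 0 0 0 0" --pt "0 -20 -8 0 0 0 0" --pt "0 -19 -8 0 0 0 0" --pt "0 0 0 25 0 0 0" --pt "0 0 0 25 0 0 0" --pt "0 0 0 0 0 0 0" --pt "0 0 0 0 0 0 0"

```text
time_s: 3.9
tcp_pos: [0.6353, 0.0219, 0.1808]
ee_rot: [[-0.226, -0.974, -0.0], [-0.974, 0.226, -0.001], [0.001, -0.0, -1.0]]
wrist_force: [-0.5, -0.1, -0.4]
gripper_width: 0.002
gripper_force: 0.0
```

```bash
python3 - <<'E'
from go import *
a=capture('top')[170:280,180:350];b=capture('scene')[170:320,230:390]
a=cv2.resize(a,(400,260),interpolation=2);b=cv2.resize(b,(400,375),interpolation=2)
o=np.zeros((375,800,3),np.uint8);o[:260,:400]=a;o[:,400:]=b
cv2.imwrite('pics/near.png',o[:,:,::-1]);delta(.075,-.163,.098)
E
```

```text
t 4.0 tcp [0.6361 0.0221 0.1824] F [ 0.  -0.1 -0.1] d tool mm [-0.1  1.2 84.3] yaw of y in box deg 179.88 zaxis [ 0.003  0.    -1.   ]
```

View pics/near.png

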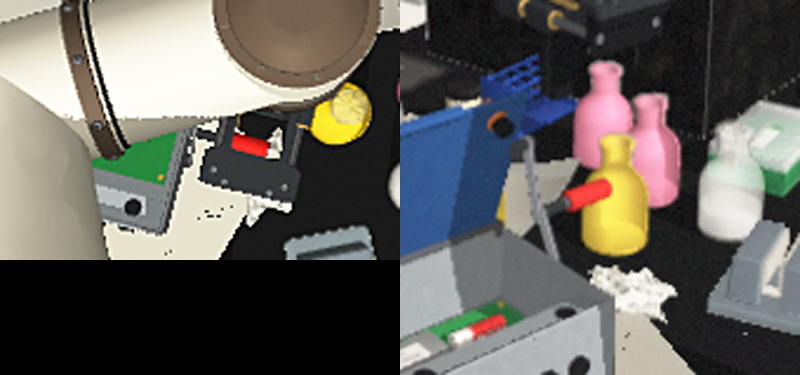

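The top view shows the gripper over the knob (red at crop (250,146)), with the knob visible through the gripper's frame. The scene view has the knob free at (588,195), with the gripper above at about (600,25). I'll check the projections.

```bash
python3 - <<'E'
from go import *
s=sense();t=np.array(s['tcp_pos'])
for dz in(-.008,0,.062,.1):
    X=t+[0,0,dz];r,c=proj('scene',X);print(dz,'scene crop',400+(c-230)*2.5,(r-170)*2.5, end=' ')
    r,c=proj('top',X);print('top crop',(c-180)*400/170,(r-170)*260/110)
E
```

```text
-0.008 scene crop 556.5736206050668 93.50236580464951 top crop 266.83305228641865 85.45348878248613
0 scene crop 556.6017835425353 84.84415060192347 top crop 267.1827379909457 84.37497248916402
0.062 scene crop 556.8113820701052 15.863041195161998 top crop 270.151156791304 75.21849981745538
0.1 scene crop 556.9311637405033 -28.09408356031426 top crop 272.2317344648212 68.79946872803556
```

```bash
python3 - <<'E'
from h import *
b=capture('scene')[130:270,250:370]
cv2.imwrite('pics/near2.png',cv2.resize(b,None,fx=4.2,fy=4.2,interpolation=2)[:,:,::-1]);
E
```

```text
(no output)
```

View pics/near2.png

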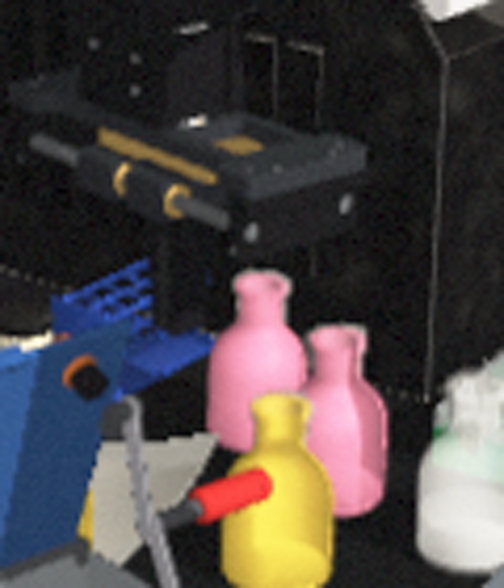

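The fingertip shows at crop (185,330), where the projection puts it. It is behind the knob and clear of the lid and flasks, so I'll go down and push.

Emit:
arm_command --pt "0 0 0 28 0 0 0" --pt "0 0 0 28 0 0 0" --pt "0 0 0 28 0 0 0" --pt "0 0 0 0 0 0 0"

```text
time_s: 4.45
tcp_pos: [0.6328, 0.0216, 0.0937]
ee_rot: [[-0.227, -0.974, -0.007], [-0.974, 0.227, -0.001], [0.002, 0.006, -1.0]]
wrist_force: [-0.5, -0.5, -1.1]
gripper_width: 0.003
gripper_force: 0.0
```

Emit:
arm_command --pt "0 0 10 0 0 0 0" --pt "0 0 10 0 0 0 0" --pt "0 0 8 0 0 0 0" --pt "0 0 8 0 0 0 0" --pt "0 0 8 0 0 0 0" --pt "0 0 8 0 0 0 0"

```text
time_s: 5.05
tcp_pos: [0.584, 0.0341, 0.0972]
ee_rot: [[-0.226, -0.974, 0.001], [-0.974, 0.226, 0.0], [-0.001, -0.001, -1.0]]
wrist_force: [0.4, 0.2, -0.2]
gripper_width: 0.006
gripper_force: 0.4
```

```bash
python3 - <<'E'
from go import *
capture('scene');print([(np.round(d['location']),round(d['p'],2)) for d in find_in('knob','scene')[:3]])
delta(.01,-.163,.098)
E
```

```text
[(array([249., 306.]), 0.83)]
t 5.15 tcp [0.5828 0.034  0.0966] F [-0.2 -1.3  0.3] d tool mm [-0.4 11.4 -1.4] yaw of y in box deg 179.89 zaxis [-0.002  0.    -1.   ]
```

```bash
python3 - <<'E'
from h import *
b=capture('scene')[190:290,250:370];a=capture('top')[180:280,210:330]
o=np.hstack([cv2.resize(a,(400,333),interpolation=2),cv2.resize(b,(400,333),interpolation=2)])
cv2.imwrite('pics/near3.png',o[:,:,::-1])
E
```

```text
(no output)
```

View pics/near3.png

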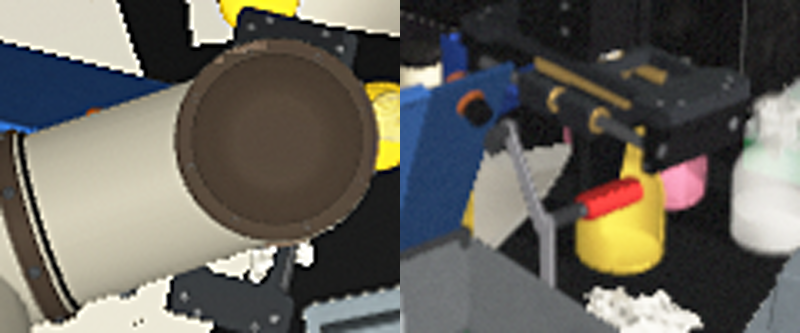

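The knob has moved (scene col 305 → 314), with the dark finger behind it, so the push is under way with little force. I'll keep going.

Emit:
arm_command --pt "0 0 6 0 0 0 0" --pt "0 0 6 0 0 0 0" --pt "0 0 6 0 0 0 0" --pt "0 0 0 0 0 0 0"

```text
time_s: 5.65
tcp_pos: [0.5658, 0.038, 0.0965]
ee_rot: [[-0.226, -0.974, -0.001], [-0.974, 0.226, -0.0], [0.0, 0.001, -1.0]]
wrist_force: [0.8, -0.1, -0.1]
gripper_width: 0.008
gripper_force: 0.0
```

```bash
python3 - <<'E'
from go import *
capture('scene');print([(np.round(d['location']),round(d['p'],2)) for d in find_in('knob','scene')[:3]])
for x in(.025,.01,0,-.01,-.02):print(x,proj('scene',W(P,(x,-.158,.1))))
delta(.01,-.163,.098)
E
```

```text
[(array([257., 311.]), 0.69)]
0.025 (np.float64(247.82610025207086), np.float64(305.9628394942009))
0.01 (np.float64(250.4664195126681), np.float64(310.6553686808612))
0 (np.float64(252.25612234578222), np.float64(313.8362981973968))
-0.01 (np.float64(254.06990382611855), np.float64(317.0601605285204))
-0.02 (np.float64(255.90818992887833), np.float64(320.32771860388436))
t 5.75 tcp [0.5668 0.038  0.0967] F [-0.1  0.  -0.3] d tool mm [-0.1 -5.1 -1.3] yaw of y in box deg 179.9 zaxis [ 0. -0. -1.]
```

Emit:
arm_command --pt "0 0 0 0 0 0 0" --pt "0 0 0 0 0 0 0" --pt "0 0 0 0 0 0 0" --pt "0 0 0 0 0 0 0" --pt "0 0 0 0 0 0 0" --pt "0 0 0 0 0 0 0"

```text
time_s: 6.35
tcp_pos: [0.5669, 0.0379, 0.0966]
ee_rot: [[-0.226, -0.974, 0.0], [-0.974, 0.226, 0.0], [-0.0, -0.0, -1.0]]
wrist_force: [-0.9, -0.6, -0.9]
gripper_width: 0.01
gripper_force: 0.0
```

```bash
python3 - <<'E'
from h import *
b=capture('scene');print([(np.round(d['location']),round(d['p'],2)) for d in find_in('knob','scene')[:3]])
cv2.imwrite('pics/n4.png',cv2.resize(b[180:360,180:390],None,fx=3.3,fy=3.3,interpolation=2)[:,:,::-1])
E
```

```text
[]
```

View pics/n4.png

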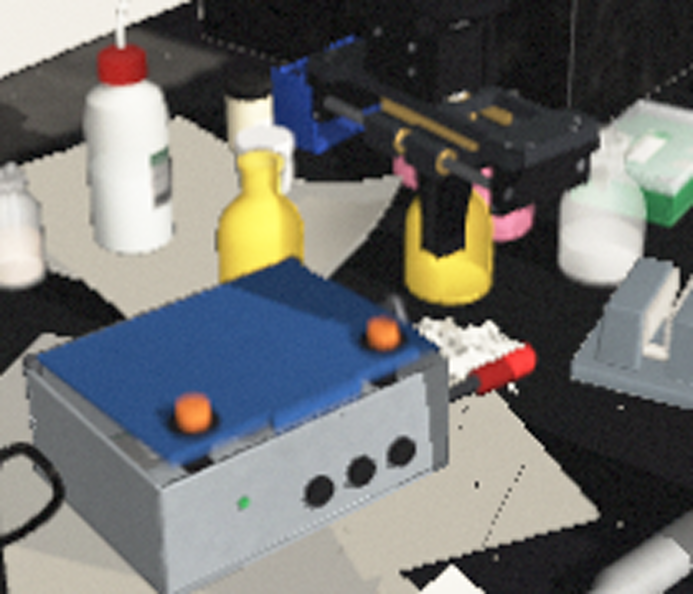

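The lid is down (knob now at crop (508,368), forward and low) and both pins are proud: left (192,410), right (382,332). The clear flask still stands at (602,230). I'll raise the arm and locate the pins.

Emit:
arm_command --pt "0 0 0 -30 0 0 0" --pt "0 0 0 -30 0 0 0" --pt "0 0 0 -10 0 0 0" --pt "0 0 0 0 0 0 0" --pt "0 0 0 0 0 0 0"

```text
time_s: 6.95
tcp_pos: [0.566, 0.0379, 0.1655]
ee_rot: [[-0.226, -0.974, -0.002], [-0.974, 0.226, 0.0], [0.0, 0.002, -1.0]]
wrist_force: [0.5, -0.8, 0.5]
gripper_width: 0.008
gripper_force: 0.0
```

```bash
python3 - <<'E'
from go import *
b=capture('scene')
hsv=cv2.cvtColor(b,cv2.COLOR_RGB2HSV);m=cv2.inRange(hsv,(6,150,90),(18,255,255))
n,_,st,ce=cv2.connectedComponentsWithStats(m)
for i in range(1,n):
    if st[i,4]>20:
        rc=ce[i][::-1];w=atz(ray('scene',rc),.092);c,s=np.cos(P[2]),np.sin(P[2]);d=w[:2]-P[:2]
        print(st[i],rc,w,'box',c*d[0]+s*d[1],-s*d[0]+c*d[1])
for y in(.065,-.065):print(proj('scene',W(P,(-.055,y,.086))),proj('scene',W(P,(-.055,y,.096))))
for n in('pin_left_top','pin_right_top'):print(n,[(np.round(d['location'],1),round(d['p'],2)) for d in find_in(n,'scene')[:3]])
delta(-.055,-.065,.12)
E
```

```text
[292 280  10   9  75] [284.28       296.17333333] [0.52468503 0.15499779 0.092     ] box -0.06235193254806738 -0.05853790540092914
[234 304  11  10  92] [308.79347826 238.72826087] [0.55492564 0.2808432  0.092     ] box -0.06105400646892648 0.07088340572248128
(np.float64(308.83846729089953), np.float64(239.7325296484364)) (np.float64(304.15005436677933), np.float64(239.48076008072604))
(np.float64(284.19376428347516), np.float64(296.29116256548053)) (np.float64(279.7252462335806), np.float64(296.32914851964466))
pin_left_top []
pin_right_top []
t 7.1 tcp [0.566  0.0377 0.165 ] F [-0.8 -0.2 -0. ] d tool mm [-98.5  59.3  45. ] yaw of y in box deg 179.86 zaxis [-0.003 -0.001 -1.   ]
```

Emit:
arm_command --pt "0 -34 20 0 0 0 0" --pt "0 -34 21 0 0 0 0" --pt "0 -33 20 0 0 0 0" --pt "0 0 0 20 0 0 0" --pt "0 0 0 20 0 0 0" --pt "0 0 0 0 0 0 0" --pt "0 0 0 0 0 0 0"

```text
time_s: 7.8
tcp_pos: [0.5302, 0.1498, 0.126]
ee_rot: [[-0.226, -0.974, -0.001], [-0.974, 0.226, -0.001], [0.002, 0.001, -1.0]]
wrist_force: [0.5, 0.2, 0.6]
gripper_width: 0.006
gripper_force: 0.0
```

```bash
python3 - <<'E'
from go import *
b=capture('scene');a=capture('top')
for c,im in(('scene',b),('top',a)):
    hsv=cv2.cvtColor(im,cv2.COLOR_RGB2HSV);m=cv2.inRange(hsv,(6,150,90),(18,255,255))
    n,_,st,ce=cv2.connectedComponentsWithStats(m)
    for i in range(1,n):
        if st[i,4]>20:
            w=atz(ray(c,ce[i][::-1]),.091);k,s=np.cos(P[2]),np.sin(P[2]);d=w[:2]-P[:2]
            print(c,st[i],'box',k*d[0]+s*d[1],-s*d[0]+k*d[1])
o=np.hstack([cv2.resize(a[170:290,150:300],(400,320),interpolation=2),cv2.resize(b[230:350,190:340],(400,320),interpolation=2)])
cv2.imwrite('pics/n5.png',o[:,:,::-1]);delta(-.057,-.063,.094)
E
```

```text
scene [292 281   9   8  68] box -0.0615316948118348 -0.058804003970875415
scene [234 304  11  10  92] box -0.05984190375236728 0.07012281664500662
top [442 289   5   5  22] box -0.02108467255194474 -0.5432261369938411
t 7.9 tcp [0.531  0.1501 0.1273] F [-0.3 -0.1 -0. ] d tool mm [ 1.1  1.9 33.3] yaw of y in box deg 179.86 zaxis [ 0.001  0.    -1.   ]
```

View pics/n5.png

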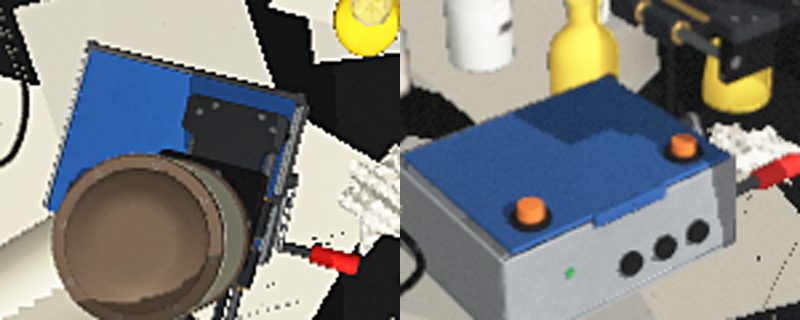

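The lid is shut and level, with the finger above the right pin (685,145). The left pin is at (530,210). I'll press the right pin.

Emit:
arm_command --pt "0 1 2 12 0 0 0" --pt "0 0 0 10 0 0 0" --pt "0 0 0 4 0 0 0" --pt "0 0 0 3 0 0 0" --pt "0 0 0 2 0 0 0" --pt "0 0 0 0 0 0 0"

```text
time_s: 8.5
tcp_pos: [0.528, 0.1493, 0.0965]
ee_rot: [[-0.226, -0.974, -0.0], [-0.974, 0.226, -0.001], [0.001, 0.0, -1.0]]
wrist_force: [-2.6, 0.6, 5.3]
gripper_width: 0.007
gripper_force: 2.5
```

Emit:
arm_command --pt "0 0 0 1.5 0 0 0" --pt "0 0 0 1 0 0 0" --pt "0 0 0 0 0 0 0"

```text
time_s: 8.8
tcp_pos: [0.528, 0.1493, 0.0944]
ee_rot: [[-0.226, -0.974, -0.0], [-0.974, 0.226, -0.001], [0.001, -0.0, -1.0]]
wrist_force: [-3.2, -1.2, 6.4]
gripper_width: 0.002
gripper_force: 3.5
```

Emit:
arm_command --pt "0 0 0 1 0 0 0" --pt "0 0 0 0 0 0 0"

```text
time_s: 9.0
tcp_pos: [0.5281, 0.1493, 0.0944]
ee_rot: [[-0.225, -0.974, 0.0], [-0.974, 0.225, -0.001], [0.001, -0.0, -1.0]]
wrist_force: [-5.9, -0.3, 11.5]
gripper_width: 0.005
gripper_force: 6.0
```

The motion stops at tip z ≈ 86.4 mm, which is collar height. I'll press once more, then go to the left pin.

Emit:
arm_command --pt "0 0 0 1 0 0 0" --pt "0 0 0 0 0 0 0"

```text
time_s: 9.2
tcp_pos: [0.5281, 0.1493, 0.0943]
ee_rot: [[-0.225, -0.974, 0.001], [-0.974, 0.225, -0.001], [0.001, -0.001, -1.0]]
wrist_force: [-7.7, -1.3, 17.5]
gripper_width: 0.004
gripper_force: 8.5
```

Emit:
arm_command --pt "0 0 0 -17 0 0 0" --pt "0 0 0 -20 0 0 0" --pt "0 -43 0 0 0 0 0" --pt "0 -43 0 0 0 0 0" --pt "0 -43 0 0 0 0 0" --pt "0 0 0 0 0 0 0" --pt "0 0 0 0 0 0 0"

```text
time_s: 9.9
tcp_pos: [0.5571, 0.2759, 0.1276]
ee_rot: [[-0.225, -0.974, -0.001], [-0.974, 0.225, -0.0], [0.001, 0.0, -1.0]]
wrist_force: [0.2, -0.7, -0.4]
gripper_width: 0.005
gripper_force: 0.0
```

```bash
python3 go.py -.057 .067 .094
```

```text
t 9.9 tcp [0.5571 0.2759 0.1276] F [ 0.2 -0.7 -0.4] d tool mm [-0.5 -0.8 33.6] yaw of y in box deg 179.94 zaxis [-0.001 -0.    -1.   ]
```

Emit:
arm_command --pt "0 0 0 12 0 0 0" --pt "0 0 0 10 0 0 0" --pt "0 0 0 4 0 0 0" --pt "0 0 0 3 0 0 0" --pt "0 0 0 3 0 0 0" --pt "0 0 0 2 0 0 0" --pt "0 0 0 1 0 0 0" --pt "0 0 0 0 0 0 0"

```text
time_s: 10.7
tcp_pos: [0.5567, 0.2739, 0.0944]
ee_rot: [[-0.226, -0.974, -0.001], [-0.974, 0.226, -0.001], [0.002, 0.001, -1.0]]
wrist_force: [-5.2, -1.5, 8.1]
gripper_width: 0.008
gripper_force: 4.5
```

Emit:
arm_command --pt "0 0 0 1 0 0 0" --pt "0 0 0 0 0 0 0"

```text
time_s: 10.9
tcp_pos: [0.5567, 0.2739, 0.0944]
ee_rot: [[-0.226, -0.974, -0.001], [-0.974, 0.226, -0.002], [0.002, 0.0, -1.0]]
wrist_force: [-4.9, -2.1, 13.5]
gripper_width: 0.008
gripper_force: 6.5
```

Same stop height and same rise in force. I'll press a little more, retreat, and look.

Emit:
arm_command --pt "0 0 0 1 0 0 0" --pt "0 0 0 0 0 0 0"

```text
time_s: 11.1
tcp_pos: [0.5567, 0.2739, 0.0943]
ee_rot: [[-0.226, -0.974, -0.0], [-0.974, 0.226, -0.001], [0.002, -0.0, -1.0]]
wrist_force: [-7.2, -2.9, 17.0]
gripper_width: 0.006
gripper_force: 8.5
```

Emit:
arm_command --pt "0 0 0 -20 0 0 0" --pt "0 0 0 -40 0 0 0" --pt "0 0 0 -40 0 0 0" --pt "0 0 0 -30 0 0 0" --pt "0 0 0 0 0 0 0" --pt "0 0 0 0 0 0 0"

```text
time_s: 11.7
tcp_pos: [0.557, 0.2746, 0.221]
ee_rot: [[-0.227, -0.974, -0.0], [-0.974, 0.227, 0.001], [-0.001, 0.0, -1.0]]
wrist_force: [-0.0, 0.4, -1.2]
gripper_width: 0.005
gripper_force: 0.0
```

```bash
python3 - <<'E'
from h import *
b=capture('scene')
cv2.imwrite('pics/n6.png',cv2.resize(b[220:350,180:380],None,fx=4,fy=4,interpolation=2)[:,:,::-1])
E
```

```text
(no output)
```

View pics/n6.png

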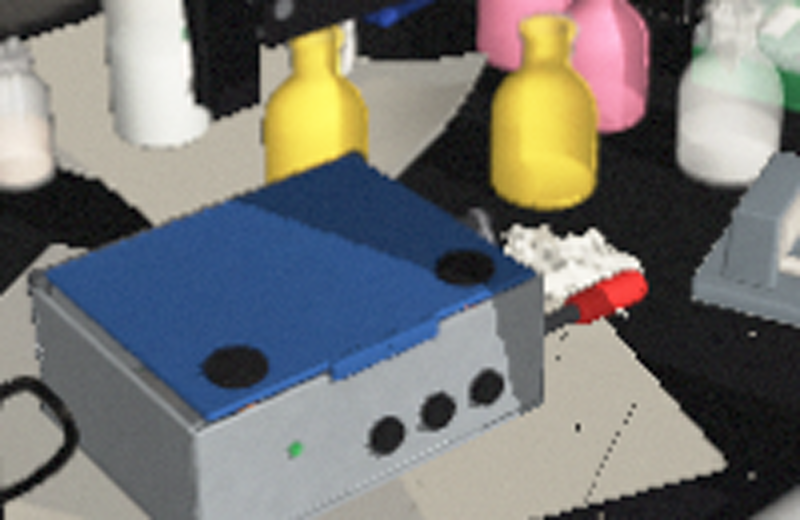

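Both pins have sunk into their collars at (235,365) and (465,267), with no orange left showing. The lid is shut, the flask is upright at (730,95) and the arm is clear.

```bash
python3 -c "
from station import *
print(finish_job())"
```

```text
the job is handed in; nothing more can be done
None
```

I handed the job in at about 12 s of the 48 s. The last picture shows the lid shut, both rivet pins flush with their collars, and the clear flask still upright. No verdict was returned.

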